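# Clear the arm-rest board and hold it extended

### The arm

A 6-joint arm with a two-finger parallel gripper is mounted at the origin on a cart in front of the work surface, level with it; the furniture and walls round the work are solid. World frame = base frame: x ahead of the robot, y to its left, z up, the work surface at z = 0. Lengths are in m, angles in rad, forces in N, time in s.
With the tool pointing down it reaches from about 0.35 to 0.875 m from the base axis. Payload 4.2 kg.
Tool frame: the origin (TCP) lies midway between the tips of the shut fingers; the grasp point (between the pads) lies 19 mm behind it; x points along the fingers, y is the direction in which the jaws open and shut, and the axes are right-handed (so a half turn about x gives the same grasp; the last joint's range is limited). The gripper opens to 85 mm and grips with 20 to 120 N. Pads are 22 mm wide; open, the fingers measure 114 mm over their backs; the gripper's body (76 mm by 85 mm) begins 54 mm behind the grasp point. The pads swing forward as they close: fully open they stand 13 mm farther back than shut.
Start: joints at [1.555, 0.385, 0.008, 0, -1.194, -0.259], TCP at [0.17, 0.602, 0.202] pointing down, gripper open.
Joint ranges: [-3.14, 3.14], [-1.21, 2.06], [-1.07, 1.41], [-3.16, 2.05], [-2.99, -0.16], [-3.1, 3.1]. Speed limits (rad/s): [2.79, 2.79, 3.14, 3.14, 3.14, 3.14].

### API

Orientations are given as [roll, pitch, yaw] about the fixed x, y, z axes, in that order (R = Rz(yaw) Ry(pitch) Rx(roll)).
In Python, from rig import telemetry, eyes, env gives the robot as it stands.
- The arm moves only by the tool servo_tool, never from a script. Its argument "steps" is a list of rows, each an object of numbers: "tx", "ty", "tz": the shift along the tool's x, y, z in cm; "rx", "ry", "rz": the turn, a rotation vector about the tool's x, y, z in rad; "grip": the finger opening in cm, from 0 to 8.54. In form: [{"tx": .., "ty": .., "tz": .., "rx": .., "ry": .., "rz": .., "grip": ..}, ...]. A call has 1 to 20 rows; each row shifts and turns the commanded pose from where the row before left it, along the tool's axes as they then stand; what a row does not reach is not made up. A row lasts 1/10 s, in which the tool goes at most 50 mm and 8.59 degrees, less where a joint would pass 70% of its speed; a pose out of reach is approached as far as the arm can. A call with a gripper value outside its range is refused whole. The fingers move at their own pace and stop on an object; the grip force is fixed at half the most. Time passes only in rows, so rows that do not move let the fingers close. It gives the time, the measured TCP pose, the force and the opening at its end, in the units of the state.
- telemetry.read_state(): the state, without advancing time (a new reading comes with each control period).
- eyes.snapshot(name): name is "scene" or "side" or "wrist"; returns a dict with "pixels" (384x512x3 uint8, blue, green, red), "z_map" (384x512 float32, m along the optical axis (not along the pixel's ray), 0 where there is no reading), "camera_matrix" (3x3 intrinsics, pixels), "R" (3x3) and "t" (3): a world point X has camera coordinates R X + t. Camera axes: x right, y down, z forward; pixel columns grow to the right and rows downward; lengths in m; the calibration is good to about 2 mm. A picture is of the moment at which its call begins.
- env.sign_off(): hands the job in, once; it reports no verdict.
Trained networks look in a picture, given as the dict that the camera call returned (one of the last four; its "shot" number tells which), for a name from the list of things; names that differ only in an ending like _2 or _b are one class to them, and where a whole thing is asked for, a point or a joint stands for the part that bears it (a point fixed in the world has none). Each returns a list of dicts, best first, with "conf" (0 to 1); they miss things now and then, are a little off and sometimes report something else, mostly with a low value. They report only what shows in the picture. A call takes as long as a camera call.
- eyes.silhouettes(picture, label): "region" (384x512 bool, what is visible of it) and "point" ([row, column] in pixels, amid what is visible of it).
The state is a dict: "clock": time; "joints": joint angles; "qd": joint speeds; "joint_torque": joint torques, N m; "eef_pos": TCP position; "tool_rot": TCP orientation; "contact_force": force on the tool from outside, world axes, zero at the start; "moment": the same for the moment, N m; "opening": opening from 0.0 (shut) to 1.0 (fully open).
Only numpy, scipy, OpenCV 4.12 (cv2) and the standard library are available. Lean on these libraries where they do the work, as an engineer would, in place of code of your own. Each camera call takes 0.05 s, during which the arm holds its last target. There are 200 camera calls.

### The job

Get the arm rest ready for the next patient: first pick the two sealed pouches off the white board and put them in the open steel tray, then slide the board by its upright grip outward to the right, flat on its riser and straight, until the dark line across it lies right over the riser's right-hand edge. At that overhang the board tips if let go, so finish still holding it level on the riser, and do not release it. Do not lift or tip the board on the way, and leave the bottle, the tape roll and the needle barrel where they stand.

Things in the scene. Friction and masses are not known exactly. Their poses are not given: they have to be found in the camera images.
- riser: Low fixed bench with a grey top plate and white sides, 170 (x) x 260 (y) x 60 mm high, standing on the trolley. Origin at the centre of its underside; z up. Its -y points to the robot's right (within about 0.2 rad): that is the outward direction. Top face at z = 60 mm.
- riser_edge (a point): Middle of the upper right-hand edge of the riser (riser frame x = 0, y = -130 mm, z = 60 mm); axes as the riser's. The edge runs along x.
- board: Loose white board, 120 (x) x 320 (y) x 12 mm, about 0.6 kg, lying flat on the riser, long side along the riser's y (within 0.06 rad), no guides. Origin at the centre of its underside; -y points outward. At the start its outer end overhangs the edge by 30 to 80 mm. Centre of mass about 9 mm from the origin toward +y: with the line over the edge it tips unless held down at the grip end.
- board_line (a point): Middle of the dark 3 mm line scribed across the board, on its top face; in the board frame x = 0, y = +35 mm, z = 12 mm. Axes as the board's. The line runs along x.
- board_lug (a point): Centre of the board's upright grey grip lug near its inner (+y) end, in the board frame x = 0, y = +120 mm, z = 31 mm. The lug is 70 mm long along x, 14 mm thick along y (pinch it along y) and stands 38 mm above the board's top face (it ends 50 mm above the board's underside).
- wide_pouch_mid (a point): Centre of the wider flat sealed pouch, a rigid packet 135 (x) x 49 (y) x 10 mm high, about 15 g, lying crosswise on the board; it may be the one nearer the grip lug or the other. Pinch it across its 49 mm width (along its y).
- narrow_pouch_mid (a point): Centre of the narrower flat sealed pouch, a rigid packet 130 (x) x 41 (y) x 8 mm high, about 15 g, lying crosswise on the board. Pinch it across its 41 mm width (along its y).
- wide_pouch: The wider pouch; origin at the centre of its underside, z up.
- narrow_pouch: The narrower pouch; origin at the centre of its underside, z up.
- tray: Open steel tray, fixed on the side table to the right, 200 (x) x 160 (y) x 45 mm high, walls and floor 4 mm. Origin at the centre of its underside; z up. Both pouches fit in it, also one on the other.
- spray_bottle: Bystander: green bottle, 64 mm diameter, 160 mm tall, upright at the left of the riser. Origin at the centre of its underside.
- needle_barrel: Bystander: ivory plastic needle holder, 31 mm diameter, 54 mm tall, standing between the robot and the riser. Origin at the centre of its underside.
- tape_roll: Bystander: white tape roll lying flat, 48 mm diameter, 25 mm high, between the robot and the riser. Origin at the centre of its underside.

How it is judged:
On the way, in this order (a step that is already met when the one before it is completed fails the run):
1. both pouches lie in the tray, let go (x of wide_pouch_mid in the frame of tray between -0.09 and 0.09 m and y of wide_pouch_mid in the frame of tray between -0.07 and 0.07 m and z of wide_pouch_mid in the frame of tray between 0 and 0.035 m and contact force between the fingers and wide_pouch below 0.1 N and x of narrow_pouch_mid in the frame of tray between -0.09 and 0.09 m and y of narrow_pouch_mid in the frame of tray between -0.07 and 0.07 m and z of narrow_pouch_mid in the frame of tray between 0 and 0.035 m and contact force between the fingers and narrow_pouch below 0.1 N), for 0.2 s.
2. the board, held and level on the riser, has its line over the riser's edge (y of board_line in the frame of riser_edge between -0.008 and 0.008 m and x of board_line in the frame of riser_edge between -0.03 and 0.03 m and z of board_line in the frame of riser_edge between 0.008 and 0.017 m and angle between the y axis of board and the y axis of riser, either way round below 0.12 rad and angle between board's own z axis and vertical below 0.025 rad and contact force between the fingers and board above 1 N and contact force between board and riser above 0.3 N and linear speed of board below 0.02 m/s), for 0.2 s.
At the end, for the whole second after the job is handed in: Both pouches lie let go in the tray. The fingers still hold the board (over 1 N), still and level (0.025 rad) on the riser, its line within 8 mm of the riser's right-hand edge, square within 0.12 rad, at most 30 mm off the middle sideways. Pouches untouched (all of step 1 and all of step 2); the arm keeps its last pose, push and grip.
It fails at once if the board tipped by more than 0.15 rad (angle between board's own z axis and vertical above 0.15 rad).
It fails at once if the board was lifted more than 20 mm off the riser (z of board_line in the frame of riser_edge above 0.032 m).
It fails at once if the spray bottle was pushed more than 30 mm from its place (distance of spray_bottle from where it was at the start of the episode above 0.03 m).
It fails at once if the needle barrel was pushed more than 30 mm from its place (distance of needle_barrel from where it was at the start of the episode above 0.03 m).
It fails at once if the tape roll was pushed more than 30 mm from its place (distance of tape_roll from where it was at the start of the episode above 0.03 m).
It also fails if it takes over 72 s, if anything falls off the work surface, if the arm or the gripper's body presses on something with over 40 N, if the wrist force passes 120 N, or if a joint passes its speed limit or range.

## Working session

There is one attempt and no reset: what is moved stays moved. The work goes in short steps, Python scripts to look and compute and a tool call to move; the robot and the scene stay as the last step left them, time stands still between calls to the robot, and variables do not carry over. Pictures are saved under pics/ and viewed, about 8 in all and at most 12, crops included, and the job is handed in when it is done.

Besides the shell and the picture viewer there is one more tool, called after "Call:" as name([rows], argument=value, ...), one row to a line, values as JSON. servo_tool: Moves the arm, as the interface text tells. Its arguments: {"type":"object","properties":{"steps":{"type":"array","items":{"type":"object","properties":{"tx":{"type":"number"},"ty":{"type":"number"},"tz":{"type":"number"},"rx":{"type":"number"},"ry":{"type":"number"},"rz":{"type":"number"},"grip":{"type":"number"}}}}},"required":["steps"]}

```bash
mkdir -p pics; ls; cat > h.py <<'E'
import numpy as np,cv2
from rig import telemetry,eyes,env
def world(p,m):
    z=p["z_map"];r,c=np.nonzero(m&(z>0));d=z[r,c];K=p["camera_matrix"]
    P=np.stack([(c-K[0,2])*d/K[0,0],(r-K[1,2])*d/K[1,1],d],1)
    return (P-p["t"])@p["R"]
def find(p,l):
    s=eyes.silhouettes(p,l)
    return s[0] if s else None
def top(p,m,h=0.006):
    """top-face: median height of upper part, min-area rect centre, sides, long-axis angle"""
    m=cv2.erode(m.astype(np.uint8),np.ones((3,3)))>0
    P=world(p,m)
    if len(P)<20:return None
    zt=np.percentile(P[:,2],90);Q=P[abs(P[:,2]-zt)<h]
    (c,s,a)=cv2.minAreaRect((Q[:,:2]*1000).astype(np.float32))
    if s[0]<s[1]: s=s[::-1];a+=90
    return np.round([c[0],c[1],np.median(Q[:,2])*1000,s[0],s[1],(a+90)%180-90],1),len(Q)
E
python3 - <<'E'
from h import *
s=telemetry.read_state();print({k:np.round(s[k],3) for k in s})
ims=[]
for n in ["scene","side"]:
    p=eyes.snapshot(n);im=p["pixels"].copy()
    print(n,'cam',np.round(-p["R"].T@p["t"],3))
    for l in ["wide_pouch","narrow_pouch","tray","board","board_lug","riser","spray_bottle","needle_barrel","tape_roll"]:
        f=find(p,l)
        if f is None: print(l,None);continue
        print(l,round(f["conf"],2),np.round(f["point"]),top(p,f["region"]))
        cv2.circle(im,(int(f["point"][1]),int(f["point"][0])),3,(0,0,255),-1)
    cv2.imwrite(f"pics/{n}0.png",im)
p=eyes.snapshot("wrist");print('wrist',np.round(-p["R"].T@p["t"],3),np.round(p["R"],2).tolist())
E
```

```text
pics
{'clock': np.float64(0.0), 'joints': array([ 1.555e+00,  3.860e-01,  7.000e-03, -1.000e-03, -1.194e+00,
       -2.590e-01]), 'qd': array([-0.001, -0.002, -0.001,  0.001,  0.   ,  0.001]), 'joint_torque': array([-0.0000e+00, -3.9229e+01,  1.8840e+01,  4.1860e+00, -5.0000e-03,
        0.0000e+00]), 'eef_pos': array([0.169, 0.601, 0.201]), 'tool_rot': array([ 1.607,  1.569, -1.809]), 'contact_force': array([ 0.458, -0.187,  1.03 ]), 'moment': array([ 0.032, -0.01 ,  0.054]), 'opening': np.float64(1.005)}
scene cam [-0.216 -0.332  0.943]
wide_pouch 0.68 [176. 240.] (array([559.7, 168.3,  81.3, 110.8,  38.7,  -5.7]), 206)
narrow_pouch 0.95 [187. 278.] (array([558.6,  31.9,  79.4, 109.4,  31.1,  -4. ]), 211)
tray 0.87 [261. 393.] (array([ 506.2, -350.8,   37.5,  203. ,  153.5,    5.7]), 357)
board 0.66 [178. 254.] (array([565.6, 127.2,  74.1, 312.8, 119.7, -85.1]), 1153)
board_lug 0.82 [177. 260.] (array([566.3, 127.1,  74. , 314.7, 121.3, -84.9]), 1272)
riser 0.67 [195. 248.] (array([567.1, 129.7,  61. , 252.3, 163.2, -88.2]), 327)
spray_bottle 0.85 [148. 159.] (array([542.9, 495.9, 
[... 310 characters left out ...]
), 155)
narrow_pouch 0.57 [180. 234.] (array([561.9,  39.9,  76. , 108.8,  24.8,   2.4]), 89)
tray 0.57 [151. 252.] (array([ 505. , -350.5,   36.2,  188.7,  170.5,    7. ]), 162)
board 0.73 [211. 229.] (array([558.5, 255.7,  90.6,  66.4,   7.9,   4.6]), 62)
board_lug 0.67 [210. 232.] (array([558.5, 255.7,  94.4,  66.4,   8. ,   4.6]), 59)
riser 0.85 [219. 211.] (array([572.4, 141.5,  58.7, 245.7, 156.1, -87.5]), 208)
spray_bottle 0.77 [275. 225.] (array([547.8, 507.4, 157.5,  28.2,  28. ,  52.2]), 97)
needle_barrel 0.43 [238. 290.] (array([353.3, 291.9,  46.9,  10.2,   7.9, -23.4]), 12)
tape_roll None
wrist [0.253 0.579 0.375] [[-0.27, -0.96, -0.0], [-0.91, 0.26, 0.33], [-0.32, 0.09, -0.94]]
```

```bash
python3 - <<'E'
from h import *
a=cv2.imread("pics/scene0.png")[110:310,120:460];b=cv2.imread("pics/side0.png")[110:310,100:400]
a=cv2.resize(a,(510*1,300));b=cv2.resize(b,(450,300))
cv2.imwrite("pics/v1.png",np.vstack([cv2.resize(a,(500,294)),cv2.resize(b,(500,300))]))
E
```

```text
(no output)
```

View pics/v1.png

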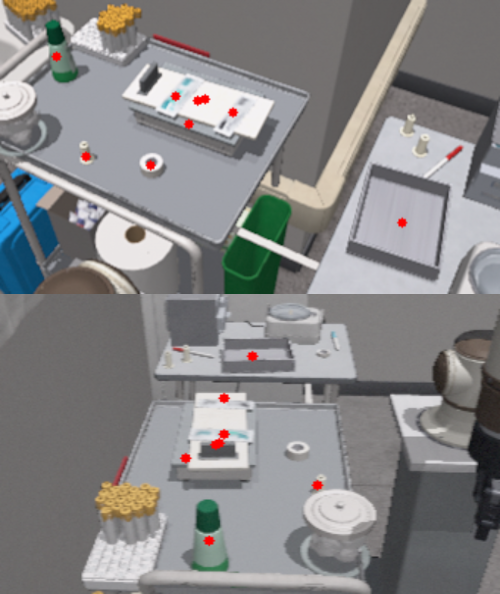

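```bash
cat >> h.py <<'E'
from scipy.spatial.transform import Rotation as Ro
def plan(pos,jaw_deg,flip=None):
    """deltas in tool frame to TCP pos (m), tool down, jaw (tool y) at jaw_deg from world x (mod 180)"""
    s=telemetry.read_state();R=Ro.from_euler('xyz',s["tool_rot"]).as_matrix()
    for k in (0,180):
        a=np.radians(jaw_deg+k);x=np.array([0,0,-1.]);y=np.array([np.cos(a),np.sin(a),0])
        T=np.stack([x,y,np.cross(x,y)],1)
        rv=Ro.from_matrix(R.T@T).as_rotvec()
        print('opt',k,'shift-in-current cm',np.round(R.T@(np.array(pos)-s["eef_pos"])*100,2),'shift-in-target cm',np.round(T.T@(np.array(pos)-s["eef_pos"])*100,2),'rotvec',np.round(rv,3))
    print('tcp',np.round(s["eef_pos"],4),'tooly',np.round(R[:,1],3),'toolx',np.round(R[:,0],3),'j',np.round(s["joints"],2),'t',s["clock"],'open',s["opening"],'F',np.round(s["contact_force"],1))
E
python3 -c "
from h import *
plan([.56,.15,.2],94)"
```

```text
opt 0 shift-in-current cm [  0.24  32.86 -49.83] shift-in-target cm [  0.24 -47.77  35.8 ] rotvec [2.797 0.    0.   ]
opt 180 shift-in-current cm [  0.24  32.86 -49.83] shift-in-target cm [  0.24  47.77 -35.8 ] rotvec [-0.345 -0.     0.   ]
tcp [0.1696 0.6015 0.2024] tooly [-0.271 -0.962 -0.   ] toolx [ 0.  0. -1.] j [ 1.55  0.38  0.01  0.   -1.19 -0.26] t 1.05 open 0.9955667530604307 F [0.6 0.9 0. ]
```

Call:
servo_tool([
  {"rx":-0.115,"ty":3,"tz":-2.2},
  {"rx":-0.115,"ty":3,"tz":-2.8},
  {"rx":-0.115,"ty":3.3,"tz":-3},
  {"ty":3.9,"tz":-2.9},
  {"ty":3.9,"tz":-2.9},
  {"ty":3.9,"tz":-2.9},
  {"ty":3.9,"tz":-2.9},
  {"ty":3.9,"tz":-2.9},
  {"ty":3.9,"tz":-2.9},
  {"ty":3.9,"tz":-2.9},
  {"ty":3.9,"tz":-2.9},
  {"ty":3.9,"tz":-2.9},
  {"ty":2,"tz":-1},
  {},
])

```text
schema error: expected keys tx, ty, tz, rx, ry, rz, grip
```

```bash
cat > look.py <<'E'
from h import *
import sys
p=eyes.snapshot("wrist");im=p["pixels"].copy()
for l in sys.argv[2:]:
    f=find(p,l)
    if f is None: print(l,None);continue
    print(l,round(f["conf"],2),np.round(f["point"]),top(p,f["region"],.004))
    cs,_=cv2.findContours(f["region"].astype(np.uint8),0,2);cv2.drawContours(im,cs,-1,(0,0,255),1)
cv2.imwrite(f"pics/{sys.argv[1]}.png",im);np.savez(f"pics/{sys.argv[1]}.npz",**{k:p[k] for k in["z_map","camera_matrix","R","t","pixels"]})
plan([.56,.17,.2],94)
E
python3 look.py w1 wide_pouch narrow_pouch board board_lug riser
```

```text
wide_pouch None
narrow_pouch None
board None
board_lug None
riser None
opt 0 shift-in-current cm [  0.24  30.94 -49.29] shift-in-target cm [  0.24 -45.77  35.94] rotvec [2.797 0.    0.   ]
opt 180 shift-in-current cm [  0.24  30.94 -49.29] shift-in-target cm [  0.24  45.77 -35.94] rotvec [-0.345 -0.     0.   ]
tcp [0.1695 0.6016 0.2024] tooly [-0.271 -0.962 -0.   ] toolx [ 0.  0. -1.] j [ 1.55  0.38  0.01  0.   -1.19 -0.26] t 1.35 open 0.999901013461858 F [-1.   0.2 -0.1]
```

View pics/w1.png

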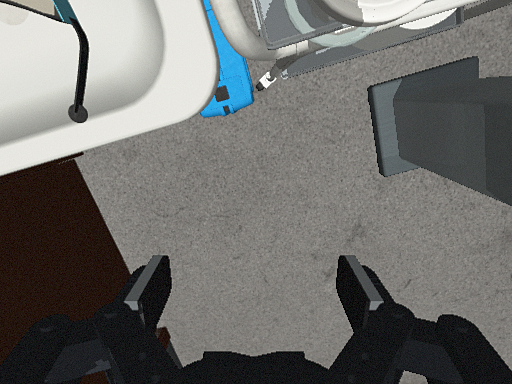

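Call:
servo_tool([
  {"tx":0,"ty":3,"tz":-2.2,"rx":-0.115,"ry":0,"rz":0,"grip":8.5},
  {"tx":0,"ty":3,"tz":-2.8,"rx":-0.115,"ry":0,"rz":0,"grip":8.5},
  {"tx":0,"ty":3.3,"tz":-3,"rx":-0.115,"ry":0,"rz":0,"grip":8.5},
  {"tx":0,"ty":3.9,"tz":-2.9,"rx":0,"ry":0,"rz":0,"grip":8.5},
  {"tx":0,"ty":3.9,"tz":-2.9,"rx":0,"ry":0,"rz":0,"grip":8.5},
  {"tx":0,"ty":3.9,"tz":-2.9,"rx":0,"ry":0,"rz":0,"grip":8.5},
  {"tx":0,"ty":3.9,"tz":-2.9,"rx":0,"ry":0,"rz":0,"grip":8.5},
  {"tx":0,"ty":3.9,"tz":-2.9,"rx":0,"ry":0,"rz":0,"grip":8.5},
  {"tx":0,"ty":3.9,"tz":-2.9,"rx":0,"ry":0,"rz":0,"grip":8.5},
  {"tx":0,"ty":3.9,"tz":-2.9,"rx":0,"ry":0,"rz":0,"grip":8.5},
  {"tx":0,"ty":3.9,"tz":-2.9,"rx":0,"ry":0,"rz":0,"grip":8.5},
  {"tx":0,"ty":3.9,"tz":-2.9,"rx":0,"ry":0,"rz":0,"grip":8.5},
  {"tx":0,"ty":2,"tz":-1,"rx":0,"ry":0,"rz":0,"grip":8.5},
  {"tx":0,"ty":0,"tz":0,"rx":0,"ry":0,"rz":0,"grip":8.5},
])

```text
clock: 2.75
eef_pos: [0.5315, 0.1448, 0.2021]
tool_rot: [0.876, 1.57, -2.2]
contact_force: [0.5, -0.3, -0.9]
opening: 0.997
```

```bash
python3 look.py w2 wide_pouch narrow_pouch board board_lug riser
```

```text
wide_pouch 0.83 [146. 232.] (array([561.6, 168.8,  80.6, 107.7,  38.1,  -2.6]), 3127)
narrow_pouch 0.75 [139. 279.] (array([570.7, 130. ,  72.9, 317.2, 117.3, -85.5]), 22922)
board 0.76 [135. 278.] (array([570.2, 130.1,  72.9, 318.2, 119.4, -85.3]), 23466)
board_lug 0.67 [136. 279.] (array([570.7, 130. ,  72.9, 317.9, 118.2, -85.3]), 22989)
riser 0.66 [ 71. 266.] (array([575.3, 133.3,  60.8, 256.5, 168.5, -87.5]), 9058)
opt 0 shift-in-current cm [ 0.26 -1.95 -3.17] shift-in-target cm [0.26 1.96 3.16] rotvec [-3.139 -0.    -0.   ]
opt 180 shift-in-current cm [ 0.26 -1.95 -3.17] shift-in-target cm [ 0.26 -1.96 -3.16] rotvec [ 0.002 -0.     0.   ]
tcp [0.5298 0.1482 0.2026] tooly [ 0.072 -0.997 -0.   ] toolx [ 0.  0. -1.] j [ 0.57  0.26 -0.18 -0.   -1.14  1.08] t 3.05 open 0.9955798485446617 F [0.1 0.5 0.6]
```

View pics/w2.png

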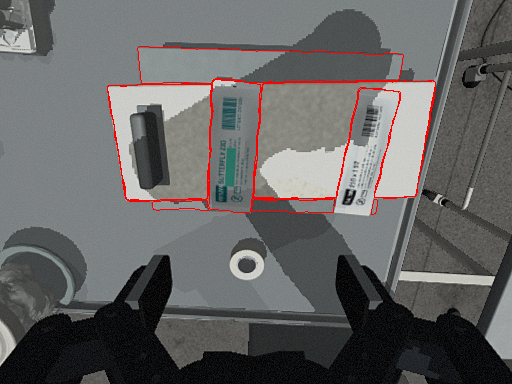

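```bash
cat >> h.py <<'E'
def rect(p,m,z):
    """min-area rectangle of mask pixels cast on plane z: centre, sides mm, long-axis angle"""
    r,c=np.nonzero(cv2.morphologyEx(m.astype(np.uint8),cv2.MORPH_OPEN,np.ones((5,5))));K=p["camera_matrix"];C=-p["R"].T@p["t"]
    D=np.stack([(c-K[0,2])/K[0,0],(r-K[1,2])/K[1,1],np.ones(len(c))],1)@p["R"]
    Q=(C+D*((z-C[2])/D[:,2])[:,None])[:,:2]*1000
    a=np.linalg.eigh(np.cov(Q.T))[1][:,1];pca=np.degrees(np.arctan2(a[1],a[0]))
    (o,s,g)=cv2.minAreaRect(Q.astype(np.float32))
    if s[0]<s[1]: s=s[::-1];g+=90
    return np.round([*o,*s,(g+90)%180-90,(pca+90)%180-90],1)
E
python3 - <<'E'
from h import *
p=eyes.snapshot("wrist")
for l,z in [("wide_pouch",.082),("narrow_pouch",.080),("board",.072),("riser",.06)]:
    for f in eyes.silhouettes(p,l)[:3]:
        m=f["region"]
        if m.sum()<50: continue
        P=world(p,cv2.erode(m.astype(np.uint8),np.ones((7,7)))>0)
        print(l,round(f["conf"],2),f["point"],m.sum(),rect(p,m,z),'z med',np.round(np.median(P[:,2]),4) if len(P) else None)
# lug by height
z=p["z_map"];W=world(p,z>0);Q=W[(W[:,2]>.1)&(W[:,2]<.116)&(abs(W[:,0]-.57)<.08)&(abs(W[:,1]-.25)<.05)]
print('lug',len(Q),np.round(Q.min(0),3),np.round(Q.max(0),3),cv2.minAreaRect((Q[:,:2]*1000).astype(np.float32)),np.percentile(Q[:,2],[50,95]))
# tray from scene
s=eyes.snapshot("scene");f=find(s,"tray");W=world(s,f["region"]);Q=W[W[:,2]>.035];print('tray rim',cv2.minAreaRect((Q[:,:2]*1000).astype(np.float32)),np.percentile(W[:,2],[2,30,50,98]))
W=world(s,s["z_map"]>0);Q=W[(W[:,0]>.3)&(W[:,0]<.8)&(W[:,1]<-.02)&(W[:,1]>-.5)]
for y in np.arange(-.5,0,.04):
    q=Q[(Q[:,1]>=y)&(Q[:,1]<y+.04)];print(round(y,2),np.round(np.percentile(q[:,2],[50,100]),3),end=' ')
E
```

```text
wide_pouch 0.94 [142.1, 232.3] 6157 [563.1 168.1 132.2  47.8  -0.8  -0.8] z med 0.0792
narrow_pouch 0.74 [149.4, 368.3] 4816 [566.4  34.5 127.3  40.8  -2.5  -2.1] z med 0.078
board 0.61 [132.7, 282.2] 26478 [570.4 129.8 319.1 121.  -85.5 -85.3] z med 0.073
riser 0.57 [66.5, 267.4] 10410 [574.7 133.3 259.5 172.2 -87.7 -87.1] z med 0.0608
lug 1322 [0.527 0.24  0.1  ] [0.596 0.259 0.114] ((561.3772583007812, 249.4761199951172), (69.11343383789062, 14.589935302734375), 4.641791343688965) [0.11017427 0.11176702]
tray rim ((507.3634033203125, -350.1172790527344), (205.15663146972656, 160.1890869140625), 6.544713497161865) [0.00219444 0.00537749 0.00679876 0.04741849]
-0.5 [0.072 0.174] -0.46 [0.003 0.174] -0.42 [0.004 0.051] -0.38 [0.003 0.057] -0.34 [0.003 0.059] -0.3 [0.002 0.054] -0.26 [-0.002  0.044] -0.22 [-0.796 -0.019] -0.18 [-0.795 -0.019] -0.14 [-0.079  0.596] -0.1 [-0.009  0.593] -0.06 [0.003 0.587] Traceback (most recent call last):
  File "<stdin>", line 16, in <module>
    return _quantile_unchecked(
        a, q, axis, out, overwrite_input, method, keepdims, weights)
    return _ureduce(a,
                    func=_quantile_ureduce_func,
    ...<5 lines>...
                    overwrite_input=overwrite_input,
                    method=method)
    r = func(a, **kwargs)
    result = _quantile(arr,
                       quantiles=q,
    ...<2 lines>...
                       out=out,
                       weights=wgt)
    slices_having_nans = np.isnan(arr[-1, ...])
                                  ~~~^^^^^^^^^
IndexError: index -1 is out of bounds for axis 0 with size 0
```

```bash
python3 -c "
from h import *
plan([.563,.168,.072],89.2)"
```

```text
opt 0 shift-in-current cm [13.05 -1.81 -3.42] shift-in-target cm [13.05  2.1   3.25] rotvec [-3.057 -0.    -0.   ]
opt 180 shift-in-current cm [13.05 -1.81 -3.42] shift-in-target cm [13.05 -2.1  -3.25] rotvec [ 0.085 -0.     0.   ]
tcp [0.5302 0.1475 0.2025] tooly [ 0.071 -0.998 -0.   ] toolx [ 0.  0. -1.] j [ 0.57  0.26 -0.18  0.   -1.14  1.08] t 3.4 open 0.9957094817915518 F [ 0.2 -0.2  0.6]
```

Call:
servo_tool([
  {"tx":2,"ty":-1.05,"tz":-1.6,"rx":0.085,"ry":0,"rz":0,"grip":8.5},
  {"tx":3,"ty":-1.05,"tz":-1.65,"rx":0,"ry":0,"rz":0,"grip":8.5},
  {"tx":3.5,"ty":0,"tz":0,"rx":0,"ry":0,"rz":0,"grip":8.5},
  {"tx":2.5,"ty":0,"tz":0,"rx":0,"ry":0,"rz":0,"grip":8.5},
  {"tx":1.5,"ty":0,"tz":0,"rx":0,"ry":0,"rz":0,"grip":8.5},
  {"tx":0.5,"ty":0,"tz":0,"rx":0,"ry":0,"rz":0,"grip":8.5},
  {"tx":0,"ty":0,"tz":0,"rx":0,"ry":0,"rz":0,"grip":8.5},
  {"tx":0,"ty":0,"tz":0,"rx":0,"ry":0,"rz":0,"grip":8.5},
])

```text
clock: 4.2
eef_pos: [0.563, 0.1695, 0.0735]
tool_rot: [-2.748, 1.569, 0.38]
contact_force: [-0.4, -0.0, -1.2]
opening: 0.996
```

```bash
python3 - <<'E'
from h import *
p=eyes.snapshot("wrist");cv2.imwrite("pics/w3.png",p["pixels"]);plan([.563,.168,.072],89.2)
E
```

```text
opt 0 shift-in-current cm [0.17 0.15 0.  ] shift-in-target cm [ 0.17 -0.15 -0.  ] rotvec [3.141e+00 2.000e-03 3.000e-03]
opt 180 shift-in-current cm [0.17 0.15 0.  ] shift-in-target cm [0.17 0.15 0.  ] rotvec [-0.001 -0.002  0.001]
tcp [0.563  0.1695 0.0737] tooly [-0.015 -1.    -0.001] toolx [ 0.002  0.001 -1.   ] j [ 0.57  0.44 -0.26  0.   -0.87  0.99] t 4.25 open 0.9913565126013978 F [-0.3  0.2  0.9]
```

View pics/w3.png

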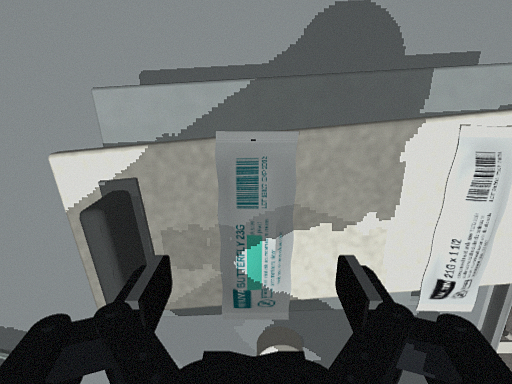

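Call:
servo_tool([
  {"tx":0.1,"ty":0.1,"tz":0,"rx":0,"ry":0,"rz":0,"grip":6},
  {"tx":0,"ty":0,"tz":0,"rx":0,"ry":0,"rz":0,"grip":3},
  {"tx":0,"ty":0,"tz":0,"rx":0,"ry":0,"rz":0,"grip":3},
  {"tx":0,"ty":0,"tz":0,"rx":0,"ry":0,"rz":0,"grip":3},
  {"tx":0,"ty":0,"tz":0,"rx":0,"ry":0,"rz":0,"grip":3},
  {"tx":0,"ty":0,"tz":0,"rx":0,"ry":0,"rz":0,"grip":3},
])

```text
clock: 4.85
eef_pos: [0.5622, 0.1681, 0.0714]
tool_rot: [-2.954, 1.571, 0.173]
contact_force: [0.5, 0.5, -0.2]
opening: 0.353
```

```bash
python3 - <<'E'
from h import *
p=eyes.snapshot("wrist");cv2.imwrite("pics/w4.png",p["pixels"]);plan([.563,.168,.072],89.2)
f=find(p,"wide_pouch");print(f["conf"],rect(p,f["region"],.082))
s=eyes.snapshot("side")
f=find(s,"wide_pouch");print(f["conf"],top(s,f["region"]))
E
```

```text
opt 0 shift-in-current cm [-0.06  0.01 -0.08] shift-in-target cm [-0.06 -0.01  0.08] rotvec [ 3.141 -0.    -0.   ]
opt 180 shift-in-current cm [-0.06  0.01 -0.08] shift-in-target cm [-0.06  0.01 -0.08] rotvec [-0.001  0.    -0.   ]
tcp [0.5622 0.1681 0.0714] tooly [-0.015 -1.     0.   ] toolx [-0. -0. -1.] j [ 0.57  0.44 -0.26  0.   -0.87  0.99] t 4.9 open 0.3504292027494683 F [-0.   0.   0.9]
0.72 [574.8 143.9 277.8 114.4 -85.5 -87.3]
0.85 (array([560.3, 175.6,  78.1, 113. ,  35.3,   4.3]), 154)
```

View pics/w4.png

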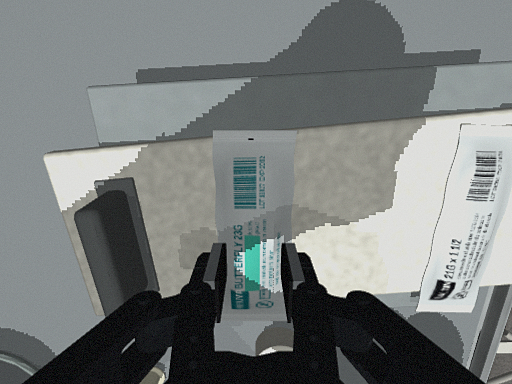

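```bash
python3 - <<'E'
from h import *
p=eyes.snapshot("wrist");m=np.zeros((384,512),bool);m[235:330,185:310]=1
W=world(p,m);W=W[(W[:,2]>.083)]
for z in np.arange(.080,.12,.003):
    q=W[(W[:,2]>=z)&(W[:,2]<z+.003)]
    if len(q)>3: print(round(z,3),len(q),np.round(np.percentile(q[:,0],[2,98]),3),np.round(np.percentile(q[:,1],[2,50,98]),3))
E
```

```text
0.083 48 [0.522 0.567] [0.156 0.16  0.181]
0.101 23 [0.563 0.571] [0.153 0.183 0.184]
0.104 75 [0.555 0.575] [0.148 0.183 0.189]
0.107 143 [0.554 0.575] [0.143 0.183 0.194]
0.11 180 [0.557 0.575] [0.141 0.154 0.196]
0.113 200 [0.554 0.575] [0.141 0.154 0.196]
0.116 224 [0.555 0.575] [0.142 0.184 0.197]
0.119 192 [0.554 0.575] [0.142 0.184 0.196]
```

```bash
python3 - <<'E'
from h import *
p=eyes.snapshot("wrist");K=p["camera_matrix"];C=-p["R"].T@p["t"];print(C)
for r,c in[(243,222),(243,205),(243,275),(320,218)]:
    D=np.array([(c-K[0,2])/K[0,0],(r-K[1,2])/K[1,1],1])@p["R"]
    print(r,c,[np.round(C+D*(x-C[0])/D[0],3).tolist() for x in(.552,.574)],p["z_map"][r-3:r+8,c].round(3))
g=p["pixels"][225:345,180:310];cv2.imwrite("pics/w5.png",cv2.resize(g,None,fx=5,fy=5,interpolation=2)[:600])
E
```

```text
[0.6483146  0.16743678 0.24378448]
243 222 [[0.552, 0.191, 0.064], [0.574, 0.185, 0.105]] [0.188 0.188 0.189 0.155 0.154 0.152 0.151 0.151 0.149 0.149 0.147]
243 205 [[0.552, 0.202, 0.063], [0.574, 0.194, 0.105]] [0.19  0.191 0.192 0.191 0.192 0.192 0.192 0.192 0.195 0.192 0.194]
243 275 [[0.552, 0.154, 0.065], [0.574, 0.157, 0.105]] [0.182 0.183 0.182 0.182 0.183 0.183 0.182 0.182 0.184 0.184 0.184]
320 218 [[0.552, 0.185, 0.137], [0.574, 0.181, 0.161]] [0.128 0.13  0.13  0.13  0.13  0.131 0.302 0.303 0.305 0.303 0.304]
```

View pics/w5.png

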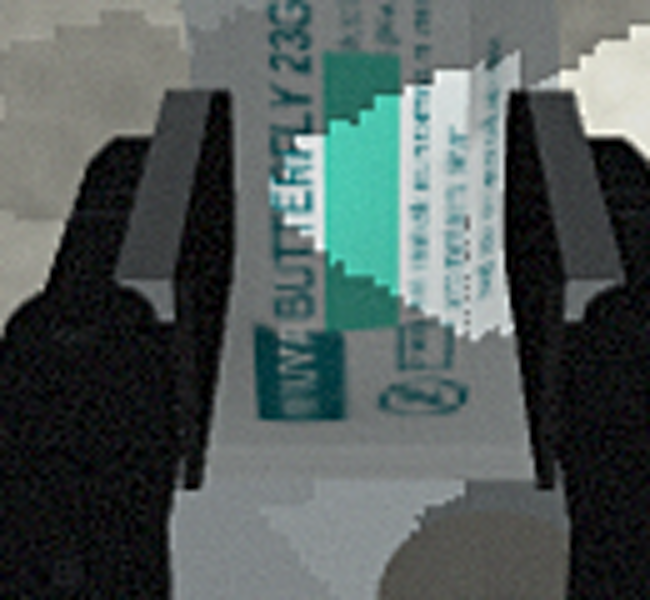

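Call:
servo_tool([
  {"tx":0.3,"ty":0,"tz":0,"rx":0,"ry":0,"rz":0,"grip":3},
  {"tx":0.3,"ty":0,"tz":0,"rx":0,"ry":0,"rz":0,"grip":3},
  {"tx":0.2,"ty":0,"tz":0,"rx":0,"ry":0,"rz":0,"grip":3},
  {"tx":0,"ty":0,"tz":0,"rx":0,"ry":0,"rz":0,"grip":3},
])

```text
clock: 5.55
eef_pos: [0.5618, 0.1679, 0.0628]
tool_rot: [0.503, 1.57, -2.653]
contact_force: [-0.2, 0.3, -0.8]
opening: 0.354
```

```bash
cat > tip.py <<'E'
from h import *
plan([.563,.168,.072],89.2)
p=eyes.snapshot("wrist");W=world(p,p["z_map"]>0);s=telemetry.read_state();T=s["eef_pos"];R=Ro.from_euler('xyz',s["tool_rot"]).as_matrix()
L=(W-T)@R   # tool frame: x along fingers
q=L[(abs(L[:,2]+.012)<.003)&(abs(L[:,1])<.06)&(L[:,0]>-.08)&(L[:,0]<-.005)]  # front faces of the fingers
for sg in(-1,1):
    a=q[q[:,1]*sg>0];print('finger',sg,len(a),'tip x mm',np.round(np.percentile(a[:,0],[90,98,100])*1000,1),'inner y',np.round(np.percentile(abs(a[:,1]),[2])*1000,1))
E
python3 tip.py
```

```text
opt 0 shift-in-current cm [-0.92 -0.01 -0.11] shift-in-target cm [-0.92  0.01  0.12] rotvec [ 3.141e+00 -1.000e-03 -2.000e-03]
opt 180 shift-in-current cm [-0.92 -0.01 -0.11] shift-in-target cm [-0.92 -0.01 -0.12] rotvec [-0.001  0.001 -0.001]
tcp [0.5618 0.1679 0.0628] tooly [-0.015 -1.     0.001] toolx [-0.001 -0.001 -1.   ] j [ 0.57  0.45 -0.27 -0.   -0.85  0.99] t 5.55 open 0.3544041555860799 F [-0.2  0.3 -0.8]
finger -1 2138 tip x mm [-9.8 -9.1 -7.9] inner y [2.5]
finger 1 2149 tip x mm [-9.7 -9.  -8.3] inner y [2.8]
```

Call:
servo_tool([
  {"tx":0.3,"ty":0,"tz":-0.1,"rx":0,"ry":0,"rz":0,"grip":3},
  {"tx":0.3,"ty":0,"tz":0,"rx":0,"ry":0,"rz":0,"grip":3},
  {"tx":0.2,"ty":0,"tz":0,"rx":0,"ry":0,"rz":0,"grip":3},
  {"tx":0.1,"ty":0,"tz":0,"rx":0,"ry":0,"rz":0,"grip":3},
  {"tx":0,"ty":0,"tz":0,"rx":0,"ry":0,"rz":0,"grip":3},
])

```text
clock: 6.1
eef_pos: [0.5631, 0.168, 0.0542]
tool_rot: [0.555, 1.57, -2.601]
contact_force: [-0.1, -0.5, -0.8]
opening: 0.354
```

```bash
sed -i 's/L\[:,0\]<-.005/(W[:,2]>.0835)/' tip.py; python3 tip.py
```

```text
opt 0 shift-in-current cm [-1.78 -0.    0.01] shift-in-target cm [-1.78  0.   -0.01] rotvec [ 3.141e+00 -0.000e+00 -1.000e-03]
opt 180 shift-in-current cm [-1.78 -0.    0.01] shift-in-target cm [-1.78 -0.    0.01] rotvec [-0.001  0.    -0.   ]
tcp [0.5631 0.168  0.0542] tooly [-0.015 -1.     0.   ] toolx [-0. -0. -1.] j [ 0.57  0.47 -0.27 -0.   -0.83  0.99] t 6.1 open 0.3539545391665914 F [-0.1 -0.5 -0.8]
finger -1 1265 tip x mm [-43.2 -35.9 -33.8] inner y [15.5]
finger 1 1257 tip x mm [-43.1 -36.  -29.2] inner y [14.5]
```

Call:
servo_tool([
  {"tx":0,"ty":0,"tz":0,"rx":0,"ry":0,"rz":0,"grip":7},
  {"tx":0,"ty":0,"tz":0,"rx":0,"ry":0,"rz":0,"grip":7},
  {"tx":0,"ty":0,"tz":0,"rx":0,"ry":0,"rz":0,"grip":7},
  {"tx":0.4,"ty":0,"tz":0,"rx":0,"ry":0,"rz":0,"grip":7},
  {"tx":0.4,"ty":0,"tz":0,"rx":0,"ry":0,"rz":0,"grip":7},
  {"tx":0.4,"ty":0,"tz":0,"rx":0,"ry":0,"rz":0,"grip":7},
  {"tx":0.1,"ty":0,"tz":0,"rx":0,"ry":0,"rz":0,"grip":7},
  {"tx":0,"ty":0,"tz":0,"rx":0,"ry":0,"rz":0,"grip":7},
])

```text
clock: 6.95
eef_pos: [0.563, 0.1679, 0.041]
tool_rot: [0.596, 1.57, -2.56]
contact_force: [0.1, 0.2, 0.8]
opening: 0.818
```

```bash
python3 tip.py
```

```text
opt 0 shift-in-current cm [-3.1 -0.   0. ] shift-in-target cm [-3.1   0.01  0.  ] rotvec [ 3.141e+00 -1.000e-03 -1.000e-03]
opt 180 shift-in-current cm [-3.1 -0.   0. ] shift-in-target cm [-3.1  -0.01 -0.  ] rotvec [-0.001  0.001 -0.   ]
tcp [0.563  0.1679 0.041 ] tooly [-0.015 -1.     0.   ] toolx [-0.001 -0.    -1.   ] j [ 0.57  0.48 -0.29  0.   -0.8   0.99] t 6.95 open 0.8184641420761201 F [0.1 0.2 0.8]
finger -1 944 tip x mm [-47.8 -43.3 -42.4] inner y [35.3]
finger 1 946 tip x mm [-47.9 -43.2 -42.3] inner y [34.3]
```

Call:
servo_tool([
  {"tx":0.1,"ty":0,"tz":0,"rx":0,"ry":0,"rz":0,"grip":5.5},
  {"tx":0,"ty":0,"tz":0,"rx":0,"ry":0,"rz":0,"grip":3.5},
  {"tx":0,"ty":0,"tz":0,"rx":0,"ry":0,"rz":0,"grip":3.5},
  {"tx":0,"ty":0,"tz":0,"rx":0,"ry":0,"rz":0,"grip":3.5},
  {"tx":0,"ty":0,"tz":0,"rx":0,"ry":0,"rz":0,"grip":3.5},
])

```text
clock: 7.5
eef_pos: [0.5635, 0.1683, 0.0409]
tool_rot: [-2.675, 1.57, 0.452]
contact_force: [-1.0, 1.2, 2.4]
opening: 0.556
```

Call:
servo_tool([
  {"tx":-1,"ty":0,"tz":0,"rx":0,"ry":0,"rz":0,"grip":3.5},
  {"tx":-3,"ty":0,"tz":0,"rx":0,"ry":0,"rz":0,"grip":3.5},
  {"tx":-4,"ty":1,"tz":0.4,"rx":0,"ry":0,"rz":0,"grip":3.5},
  {"tx":0,"ty":3,"tz":0.4,"rx":0,"ry":0,"rz":0,"grip":3.5},
  {"tx":0,"ty":4.8,"tz":0.4,"rx":0,"ry":0,"rz":0,"grip":3.5},
  {"tx":0,"ty":4.8,"tz":0.4,"rx":0,"ry":0,"rz":0,"grip":3.5},
  {"tx":0,"ty":4.8,"tz":0.4,"rx":0,"ry":0,"rz":0,"grip":3.5},
  {"tx":0,"ty":4.8,"tz":0.4,"rx":0,"ry":0,"rz":0,"grip":3.5},
  {"tx":0,"ty":4.8,"tz":0.4,"rx":0,"ry":0,"rz":0,"grip":3.5},
  {"tx":0,"ty":4.8,"tz":0.4,"rx":0,"ry":0,"rz":0,"grip":3.5},
  {"tx":0,"ty":4.8,"tz":0.4,"rx":0,"ry":0,"rz":0,"grip":3.5},
  {"tx":0,"ty":4.8,"tz":0.4,"rx":0,"ry":0,"rz":0,"grip":3.5},
  {"tx":0,"ty":4.5,"tz":0.4,"rx":0,"ry":0,"rz":0,"grip":3.5},
  {"tx":0,"ty":3.5,"tz":0.4,"rx":0,"ry":0,"rz":0,"grip":3.5},
  {"tx":0,"ty":1.5,"tz":0,"rx":0,"ry":0,"rz":0,"grip":3.5},
  {"tx":0,"ty":0,"tz":0,"rx":0,"ry":0,"rz":0,"grip":3.5},
])

```text
clock: 9.1
eef_pos: [0.5069, -0.3518, 0.1201]
tool_rot: [-0.401, 1.57, 2.723]
contact_force: [0.0, 0.7, 0.2]
opening: 0.556
```

```bash
python3 - <<'E'
from h import *
p=eyes.snapshot("wrist");cv2.imwrite("pics/w6.png",p["pixels"]);plan([.507,-.35,-.023],89.2)
W=world(p,p["z_map"]>0);Q=W[(abs(W[:,0]-.507)<.13)&(abs(W[:,1]+.35)<.11)&(W[:,2]<.06)]
r=Q[Q[:,2]>.03];print('rim',cv2.minAreaRect((r[:,:2]*1000).astype(np.float32)),'z',np.percentile(r[:,2],[50,95]),'floor',np.percentile(Q[Q[:,2]<.02][:,2],[5,50,95]))
E
```

```text
opt 0 shift-in-current cm [14.32 -0.04  0.  ] shift-in-target cm [ 1.432e+01  4.000e-02 -1.000e-02] rotvec [ 3.139e+00  1.000e-03 -1.000e-03]
opt 180 shift-in-current cm [14.32 -0.04  0.  ] shift-in-target cm [ 1.432e+01 -4.000e-02  1.000e-02] rotvec [-0.002  0.001  0.001]
tcp [ 0.5071 -0.3504  0.1202] tooly [-0.016 -1.    -0.001] toolx [-0.001  0.001 -1.   ] j [-0.34  0.44 -0.13 -0.   -1.01  1.9 ] t 9.15 open 0.5552908701721754 F [ 0.3 -0.4  0. ]
rim ((518.873291015625, -370.92529296875), (217.1203155517578, 202.89019775390625), 6.54557466506958) z [0.04486423 0.04680661] floor [-0.00071497  0.00415136  0.00738656]
```

View pics/w6.png

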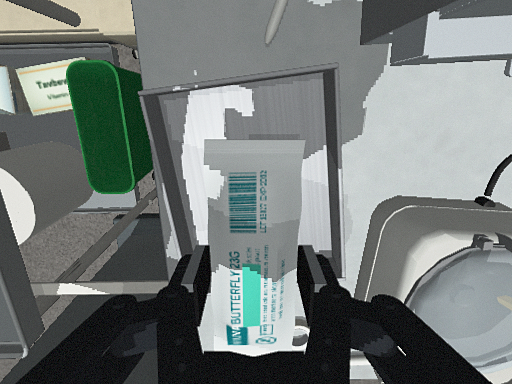

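Call:
servo_tool([
  {"tx":3,"ty":0,"tz":0,"rx":0,"ry":0,"rz":0,"grip":3.5},
  {"tx":4,"ty":0,"tz":0,"rx":0,"ry":0,"rz":0,"grip":3.5},
  {"tx":4,"ty":0,"tz":0,"rx":0,"ry":0,"rz":0,"grip":3.5},
  {"tx":2,"ty":0,"tz":0,"rx":0,"ry":0,"rz":0,"grip":3.5},
  {"tx":1,"ty":0,"tz":0,"rx":0,"ry":0,"rz":0,"grip":3.5},
  {"tx":0,"ty":0,"tz":0,"rx":0,"ry":0,"rz":0,"grip":3.5},
  {"tx":0,"ty":0,"tz":0,"rx":0,"ry":0,"rz":0,"grip":7},
  {"tx":0,"ty":0,"tz":0,"rx":0,"ry":0,"rz":0,"grip":7},
  {"tx":0,"ty":0,"tz":0,"rx":0,"ry":0,"rz":0,"grip":7},
  {"tx":0,"ty":0,"tz":0,"rx":0,"ry":0,"rz":0,"grip":7},
])

```text
clock: 10.15
eef_pos: [0.508, -0.3504, -0.0186]
tool_rot: [2.788, 1.569, -0.369]
contact_force: [-0.0, -0.1, 1.0]
opening: 0.818
```

Call:
servo_tool([
  {"tx":-2,"ty":0,"tz":0,"rx":0,"ry":0,"rz":0,"grip":7},
  {"tx":-4,"ty":0,"tz":0,"rx":0,"ry":0,"rz":0,"grip":7},
  {"tx":-4,"ty":0,"tz":0,"rx":0,"ry":0,"rz":0,"grip":7},
  {"tx":-4,"ty":-0.5,"tz":0,"rx":0,"ry":0,"rz":0,"grip":7},
  {"tx":-1.5,"ty":-4,"tz":-0.6,"rx":0.025,"ry":0,"rz":0,"grip":7},
  {"tx":0,"ty":-4.8,"tz":-0.7,"rx":0,"ry":0,"rz":0,"grip":7},
  {"tx":0,"ty":-4.8,"tz":-0.7,"rx":0,"ry":0,"rz":0,"grip":7},
  {"tx":0,"ty":-4.8,"tz":-0.7,"rx":0,"ry":0,"rz":0,"grip":7},
  {"tx":0,"ty":-4.8,"tz":-0.7,"rx":0,"ry":0,"rz":0,"grip":7},
  {"tx":0,"ty":-4.8,"tz":-0.7,"rx":0,"ry":0,"rz":0,"grip":7},
  {"tx":0,"ty":-4.8,"tz":-0.7,"rx":0,"ry":0,"rz":0,"grip":7},
  {"tx":0,"ty":-3.5,"tz":-0.2,"rx":0,"ry":0,"rz":0,"grip":7},
  {"tx":0,"ty":-1.8,"tz":0,"rx":0,"ry":0,"rz":0,"grip":7},
  {"tx":0,"ty":0,"tz":0,"rx":0,"ry":0,"rz":0,"grip":7},
])

```text
clock: 11.55
eef_pos: [0.5719, 0.036, 0.1358]
tool_rot: [-2.66, 1.57, 0.445]
contact_force: [-0.1, 0.1, 0.4]
opening: 0.823
```

```bash
python3 - <<'E'
from h import *
p=eyes.snapshot("wrist")
for f in eyes.silhouettes(p,"narrow_pouch")[:3]: print(round(f["conf"],2),rect(p,f["region"],.080))
f=find(p,"board"); print('board',rect(p,f["region"],.072))
plan([.5664,.0345,.041],87.7)
s=eyes.snapshot("scene");f=find(s,"wide_pouch");print('wide',f["conf"],top(s,f["region"]))
E
```

```text
0.67 [567.6  31.8 127.   39.6  -2.3  -2.2]
board [571.  127.8 315.7 121.6 -85.5 -82.5]
opt 0 shift-in-current cm [ 9.46 -0.11  0.51] shift-in-target cm [ 9.46  0.11 -0.51] rotvec [ 3.142 -0.    -0.   ]
opt 180 shift-in-current cm [ 9.46 -0.11  0.51] shift-in-target cm [ 9.46 -0.11  0.51] rotvec [-0.  0. -0.]
tcp [0.5715 0.0332 0.1356] tooly [-0.04  -0.999  0.   ] toolx [-0. -0. -1.] j [ 0.34  0.35 -0.22  0.   -1.    1.19] t 11.7 open 0.8190400552022471 F [-0.7 -0.6  0.1]
wide 0.82 (array([ 503.6, -348.8,   12.8,  120.9,   39.8,    0.6]), 385)
```

Call:
servo_tool([
  {"tx":3,"ty":0,"tz":0.25,"rx":0,"ry":0,"rz":0,"grip":7},
  {"tx":3,"ty":0,"tz":0.2,"rx":0,"ry":0,"rz":0,"grip":7},
  {"tx":2,"ty":0,"tz":0,"rx":0,"ry":0,"rz":0,"grip":7},
  {"tx":1,"ty":0,"tz":0,"rx":0,"ry":0,"rz":0,"grip":7},
  {"tx":0.55,"ty":0,"tz":0,"rx":0,"ry":0,"rz":0,"grip":7},
  {"tx":0,"ty":0,"tz":0,"rx":0,"ry":0,"rz":0,"grip":7},
  {"tx":0,"ty":0,"tz":0,"rx":0,"ry":0,"rz":0,"grip":5},
  {"tx":0,"ty":0,"tz":0,"rx":0,"ry":0,"rz":0,"grip":2.8},
  {"tx":0,"ty":0,"tz":0,"rx":0,"ry":0,"rz":0,"grip":2.8},
  {"tx":0,"ty":0,"tz":0,"rx":0,"ry":0,"rz":0,"grip":2.8},
  {"tx":0,"ty":0,"tz":0,"rx":0,"ry":0,"rz":0,"grip":2.8},
  {"tx":0,"ty":0,"tz":0,"rx":0,"ry":0,"rz":0,"grip":2.8},
])

```text
clock: 13.0
eef_pos: [0.5686, 0.0341, 0.042]
tool_rot: [-2.986, 1.567, 0.117]
contact_force: [0.2, 0.5, 5.5]
opening: 0.457
```

Call:
servo_tool([
  {"tx":-1,"ty":0,"tz":0,"rx":0,"ry":0,"rz":0,"grip":2.8},
  {"tx":-3,"ty":0,"tz":0,"rx":0,"ry":0,"rz":0,"grip":2.8},
  {"tx":-4,"ty":1,"tz":0.4,"rx":0,"ry":0,"rz":0,"grip":2.8},
  {"tx":0,"ty":3,"tz":0.5,"rx":0,"ry":0,"rz":0,"grip":2.8},
  {"tx":0,"ty":4.8,"tz":0.5,"rx":0,"ry":0,"rz":0,"grip":2.8},
  {"tx":0,"ty":4.8,"tz":0.5,"rx":0,"ry":0,"rz":0,"grip":2.8},
  {"tx":0,"ty":4.8,"tz":0.5,"rx":0,"ry":0,"rz":0,"grip":2.8},
  {"tx":0,"ty":4.8,"tz":0.5,"rx":0,"ry":0,"rz":0,"grip":2.8},
  {"tx":0,"ty":4.8,"tz":0.5,"rx":0,"ry":0,"rz":0,"grip":2.8},
  {"tx":0,"ty":4.8,"tz":0.5,"rx":0,"ry":0,"rz":0,"grip":2.8},
  {"tx":0,"ty":3.5,"tz":0.5,"rx":0,"ry":0,"rz":0,"grip":2.8},
  {"tx":0,"ty":2,"tz":0,"rx":0,"ry":0,"rz":0,"grip":2.8},
  {"tx":0,"ty":0.5,"tz":0,"rx":0,"ry":0,"rz":0,"grip":2.8},
  {"tx":0,"ty":0,"tz":0,"rx":0,"ry":0,"rz":0,"grip":2.8},
])

```text
clock: 14.4
eef_pos: [0.5076, -0.3524, 0.1202]
tool_rot: [-2.635, 1.57, 0.465]
contact_force: [-0.3, -0.0, -0.3]
opening: 0.458
```

```bash
python3 - <<'E'
from h import *
plan([.507,-.35,-.013],87.7)
p=eyes.snapshot("wrist")
for f in eyes.silhouettes(p,"narrow_pouch")[:2]: print(round(f["conf"],2),rect(p,f["region"],.157))
E
```

```text
opt 0 shift-in-current cm [13.32 -0.24  0.08] shift-in-target cm [13.32  0.24 -0.07] rotvec [3.141 0.    0.   ]
opt 180 shift-in-current cm [13.32 -0.24  0.08] shift-in-target cm [13.32 -0.24  0.07] rotvec [-0.001 -0.     0.   ]
tcp [ 0.5076 -0.3524  0.1202] tooly [-0.041 -0.999 -0.   ] toolx [ 0.  0. -1.] j [-0.35  0.44 -0.12 -0.   -1.01  1.88] t 14.4 open 0.45835835607418685 F [-0.3 -0.  -0.3]
0.85 [ 508.6 -351.9  125.4   40.4   -2.2   -2.1]
```

Call:
servo_tool([
  {"tx":3,"ty":-0.2,"tz":0,"rx":0,"ry":0,"rz":0,"grip":2.8},
  {"tx":4,"ty":0,"tz":0,"rx":0,"ry":0,"rz":0,"grip":2.8},
  {"tx":3.5,"ty":0,"tz":0,"rx":0,"ry":0,"rz":0,"grip":2.8},
  {"tx":1.8,"ty":0,"tz":0,"rx":0,"ry":0,"rz":0,"grip":2.8},
  {"tx":0.8,"ty":0,"tz":0,"rx":0,"ry":0,"rz":0,"grip":2.8},
  {"tx":0,"ty":0,"tz":0,"rx":0,"ry":0,"rz":0,"grip":2.8},
  {"tx":0,"ty":0,"tz":0,"rx":0,"ry":0,"rz":0,"grip":7},
  {"tx":0,"ty":0,"tz":0,"rx":0,"ry":0,"rz":0,"grip":7},
  {"tx":0,"ty":0,"tz":0,"rx":0,"ry":0,"rz":0,"grip":7},
  {"tx":0,"ty":0,"tz":0,"rx":0,"ry":0,"rz":0,"grip":7},
  {"tx":-2,"ty":0,"tz":0,"rx":0,"ry":0,"rz":0,"grip":7},
  {"tx":-4,"ty":0,"tz":0,"rx":0,"ry":0,"rz":0,"grip":7},
  {"tx":-4.5,"ty":0,"tz":0,"rx":0,"ry":0,"rz":0,"grip":7},
  {"tx":-4.5,"ty":0,"tz":0,"rx":0,"ry":0,"rz":0,"grip":7},
  {"tx":-3,"ty":0,"tz":0,"rx":0,"ry":0,"rz":0,"grip":7},
  {"tx":0,"ty":0,"tz":0,"rx":0,"ry":0,"rz":0,"grip":7},
])

```text
clock: 16.1
eef_pos: [0.5107, -0.3517, 0.1755]
tool_rot: [2.706, 1.558, -0.474]
contact_force: [-0.6, -0.7, 0.3]
opening: 0.821
```

```bash
python3 - <<'E'
from h import *
p=eyes.snapshot("wrist")
for l,z in[("narrow_pouch",.022),("wide_pouch",.014)]:
    f=find(p,l)
    if f: print(l,round(f["conf"],2),rect(p,f["region"],z),top(p,f["region"],.004))
plan([.57,.15,.16],94.6)
cv2.imwrite("pics/w7.png",p["pixels"])
E
```

```text
narrow_pouch 0.62 [ 507.7 -348.9  126.3   39.7   -1.6   -2.1] (array([ 506.9, -348.6,   21.3,  103.4,   29.5,   -2.8]), 1824)
wide_pouch 0.81 [ 0.  0.  0.  0.  0. nan] (array([ 5.219e+02, -3.491e+02,  6.100e+00,  1.024e+02,  4.560e+01,
       -4.000e-01]), 105)
opt 0 shift-in-current cm [  0.88 -50.18  -4.26] shift-in-target cm [ 0.83 49.3  10.27] rotvec [ 3.021e+00  1.000e-03 -1.000e-03]
opt 180 shift-in-current cm [  0.88 -50.18  -4.26] shift-in-target cm [  0.83 -49.3  -10.27] rotvec [-0.121  0.001  0.001]
tcp [ 0.5072 -0.3497  0.1683] tooly [-0.04  -0.999 -0.001] toolx [-0.001  0.001 -1.   ] j [-0.34  0.39 -0.06 -0.   -1.11  1.87] t 16.25 open 0.8213509285628438 F [-0.6  0.8  0.2]
  avg = a.mean(axis, **keepdims_kw)
  ret = um.true_divide(
h.py:34: RuntimeWarning: Degrees of freedom <= 0 for slice
  a=np.linalg.eigh(np.cov(Q.T))[1][:,1];pca=np.degrees(np.arctan2(a[1],a[0]))
  c *= np.true_divide(1, fact)
  c *= np.true_divide(1, fact)
```

View pics/w7.png

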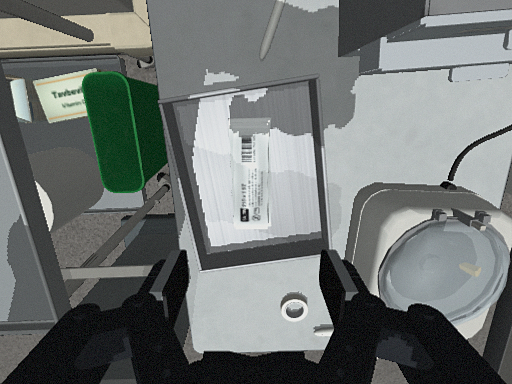

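Call:
servo_tool([
  {"tx":0,"ty":-4.5,"tz":-0.5,"rx":-0.06,"ry":0,"rz":0,"grip":7},
  {"tx":0,"ty":-4.8,"tz":-0.8,"rx":-0.06,"ry":0,"rz":0,"grip":7},
  {"tx":0,"ty":-4.8,"tz":-1,"rx":0,"ry":0,"rz":0,"grip":7},
  {"tx":0,"ty":-4.8,"tz":-1,"rx":0,"ry":0,"rz":0,"grip":7},
  {"tx":0,"ty":-4.8,"tz":-1,"rx":0,"ry":0,"rz":0,"grip":7},
  {"tx":0,"ty":-4.8,"tz":-1,"rx":0,"ry":0,"rz":0,"grip":7},
  {"tx":0,"ty":-4.8,"tz":-1,"rx":0,"ry":0,"rz":0,"grip":7},
  {"tx":0,"ty":-4.8,"tz":-1,"rx":0,"ry":0,"rz":0,"grip":7},
  {"tx":0,"ty":-4.8,"tz":-1,"rx":0,"ry":0,"rz":0,"grip":7},
  {"tx":0,"ty":-4,"tz":-1,"rx":0,"ry":0,"rz":0,"grip":7},
  {"tx":0,"ty":-2.3,"tz":-0.5,"rx":0,"ry":0,"rz":0,"grip":7},
  {"tx":0,"ty":0,"tz":0,"rx":0,"ry":0,"rz":0,"grip":7},
])

```text
clock: 17.45
eef_pos: [0.5738, 0.15, 0.1665]
tool_rot: [0.337, 1.567, -2.721]
contact_force: [-0.2, -0.3, 0.3]
opening: 0.822
```

```bash
python3 - <<'E'
from h import *
p=eyes.snapshot("wrist");cv2.imwrite("pics/w8.png",p["pixels"])
for l,z in[("board",.072),("riser",.06)]:
    f=find(p,l);print(l,round(f["conf"],2),rect(p,f["region"],z))
W=world(p,p["z_map"]>0)
Q=W[(W[:,2]>.106)&(W[:,2]<.116)&(abs(W[:,0]-.57)<.06)&(abs(W[:,1]-.25)<.04)];print('lug',len(Q),cv2.minAreaRect((Q[:,:2]*1000).astype(np.float32)))
plan([.5614,.2494,.1],94.6)
E
```

```text
board 0.78 [571.3 130.2 320.2 121.7 -85.4 -85.5]
riser 0.78 [575.4 133.1 259.4 169.7 -87.6  82.6]
lug 1291 ((561.518798828125, 249.02899169921875), (69.10521697998047, 13.69400691986084), 4.652166843414307)
opt 0 shift-in-current cm [  6.74 -10.35   0.38] shift-in-target cm [ 6.75 10.35 -0.39] rotvec [ 3.141e+00 -2.000e-03 -5.000e-03]
opt 180 shift-in-current cm [  6.74 -10.35   0.38] shift-in-target cm [  6.75 -10.35   0.39] rotvec [-0.     0.003 -0.001]
tcp [0.5736 0.1466 0.1675] tooly [ 0.08  -0.997  0.001] toolx [-0.003 -0.001 -1.   ] j [ 0.52  0.36 -0.13 -0.   -1.09  1.13] t 17.6 open 0.8198792355252796 F [-0.  -0.3 -0.4]
```

View pics/w8.png

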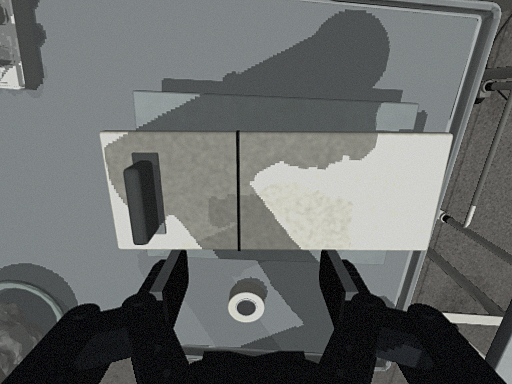

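Call:
servo_tool([
  {"tx":0,"ty":-2,"tz":0.2,"rx":0,"ry":0.003,"rz":0,"grip":7},
  {"tx":0,"ty":-4,"tz":0.2,"rx":0,"ry":0,"rz":0,"grip":7},
  {"tx":0,"ty":-3.3,"tz":0,"rx":0,"ry":0,"rz":0,"grip":7},
  {"tx":2,"ty":-1,"tz":0,"rx":0,"ry":0,"rz":0,"grip":7},
  {"tx":2.5,"ty":0,"tz":0,"rx":0,"ry":0,"rz":0,"grip":7},
  {"tx":1,"ty":0,"tz":0,"rx":0,"ry":0,"rz":0,"grip":7},
  {"tx":0,"ty":0,"tz":0,"rx":0,"ry":0,"rz":0,"grip":7},
  {"tx":0,"ty":0,"tz":0,"rx":0,"ry":0,"rz":0,"grip":7},
])

```text
clock: 18.4
eef_pos: [0.5631, 0.2489, 0.1147]
tool_rot: [3.127, 1.567, 0.065]
contact_force: [0.4, -0.2, 0.8]
opening: 0.817
```

```bash
python3 - <<'E'
from h import *
p=eyes.snapshot("wrist")
W=world(p,p["z_map"]>0)
Q=W[(W[:,2]>.1065)&(W[:,2]<.114)&(abs(W[:,0]-.561)<.045)&(abs(W[:,1]-.249)<.02)];print('lug',len(Q),cv2.minAreaRect((Q[:,:2]*1000).astype(np.float32)))
plan([.5614,.2492,.053],94.6)
E
```

```text
lug 1897 ((561.3760375976562, 249.73721313476562), (69.51535034179688, 13.95145320892334), 4.563832759857178)
opt 0 shift-in-current cm [ 6.22 -0.    0.23] shift-in-target cm [ 6.22  0.01 -0.19] rotvec [3.141e+00 1.000e-03 8.000e-03]
opt 180 shift-in-current cm [ 6.22 -0.    0.23] shift-in-target cm [ 6.22 -0.01  0.19] rotvec [-0.001 -0.005  0.001]
tcp [0.5633 0.2493 0.1152] tooly [ 0.079 -0.997 -0.001] toolx [ 0.005  0.001 -1.   ] j [ 0.68  0.44 -0.14  0.   -0.99  0.97] t 18.45 open 0.8175805702364545 F [0.  0.1 0.2]
```

Call:
servo_tool([
  {"tx":2,"ty":0,"tz":0.2,"rx":0,"ry":-0.003,"rz":0,"grip":7},
  {"tx":2,"ty":0,"tz":0,"rx":0,"ry":0,"rz":0,"grip":7},
  {"tx":1.4,"ty":0,"tz":0,"rx":0,"ry":0,"rz":0,"grip":7},
  {"tx":0.8,"ty":0,"tz":0,"rx":0,"ry":0,"rz":0,"grip":7},
  {"tx":0,"ty":0,"tz":0,"rx":0,"ry":0,"rz":0,"grip":7},
  {"tx":0,"ty":0,"tz":0,"rx":0,"ry":0,"rz":0,"grip":4},
  {"tx":0,"ty":0,"tz":0,"rx":0,"ry":0,"rz":0,"grip":2},
  {"tx":0,"ty":0,"tz":0,"rx":0,"ry":0,"rz":0,"grip":0.4},
  {"tx":0,"ty":0,"tz":0,"rx":0,"ry":0,"rz":0,"grip":0.4},
  {"tx":0,"ty":0,"tz":0,"rx":0,"ry":0,"rz":0,"grip":0.4},
  {"tx":0,"ty":0,"tz":0,"rx":0,"ry":0,"rz":0,"grip":0.4},
  {"tx":0,"ty":0,"tz":0,"rx":0,"ry":0,"rz":0,"grip":0.4},
])

```text
clock: 19.65
eef_pos: [0.5608, 0.2497, 0.0527]
tool_rot: [-2.832, 1.57, 0.39]
contact_force: [-1.1, -0.5, 5.5]
opening: 0.151
```

```bash
cat > st.py <<'E'
from h import *
F=np.mean([telemetry.read_state()["contact_force"] for _ in range(1)],0)
plan([.5614,.2492,.053],94.6)
p=eyes.snapshot("wrist");s=eyes.snapshot("scene")
C=lambda p:-p["R"].T@p["t"]
for n,q in(("wrist",p),("scene",s)):
    W=world(q,q["z_map"]>0)
    f=find(q,"board");m=f["region"];P=world(q,cv2.erode(m.astype(np.uint8),np.ones((5,5)))>0);P=P[abs(P[:,2]-.073)<.012]
    # plane tilt
    if len(P)>50:
        for _ in range(3):
            A=np.c_[P[:,:2],np.ones(len(P))];k=np.linalg.lstsq(A,P[:,2],rcond=None)[0];P=P[abs(A@k-P[:,2])<.004]
        print(n,'board',round(f["conf"],2),rect(q,m,.072),'slopes',np.round(k[:2],4),'z',np.round(np.median(P[:,2]),4))
    f=find(q,"riser")
    if f: print(n,'riser',round(f["conf"],2),rect(q,f["region"],.06))
print('moment',np.round(telemetry.read_state()["moment"],2))
E
python3 st.py
```

```text
opt 0 shift-in-current cm [-0.03  0.06 -0.06] shift-in-target cm [-0.03 -0.06  0.06] rotvec [-3.142e+00 -0.000e+00 -1.000e-03]
opt 180 shift-in-current cm [-0.03  0.06 -0.06] shift-in-target cm [-0.03  0.06 -0.06] rotvec [ 0.    -0.001  0.   ]
tcp [0.5608 0.2497 0.0527] tooly [ 0.08  -0.997 -0.   ] toolx [ 0.001  0.    -1.   ] j [ 0.68  0.5  -0.21  0.   -0.86  0.97] t 19.65 open 0.15057570069626822 F [-1.1 -0.5  5.5]Traceback (most recent call last):
  File "st.py", line 8, in <module>
    f=find(q,"board");m=f["region"];P=world(q,cv2.erode(m.astype(np.uint8),np.ones((5,5)))>0);P=P[abs(P[:,2]-.073)<.012]
                        ~^^^^^^^^^^
TypeError: 'NoneType' object is not subscriptable
```

Call:
servo_tool([
  {"tx":0,"ty":0.5,"tz":0.02,"rx":0,"ry":0,"rz":0,"grip":0.4},
  {"tx":0,"ty":1,"tz":0.04,"rx":0,"ry":0,"rz":0,"grip":0.4},
  {"tx":0,"ty":1.5,"tz":0.06,"rx":0,"ry":0,"rz":0,"grip":0.4},
  {"tx":0,"ty":1.5,"tz":0.06,"rx":0,"ry":0,"rz":0,"grip":0.4},
  {"tx":0,"ty":1.5,"tz":0.06,"rx":0,"ry":0,"rz":0,"grip":0.4},
  {"tx":0,"ty":1.5,"tz":0.06,"rx":0,"ry":0,"rz":0,"grip":0.4},
  {"tx":0,"ty":1.5,"tz":0.06,"rx":0,"ry":0,"rz":0,"grip":0.4},
  {"tx":0,"ty":0.7,"tz":0.03,"rx":0,"ry":0,"rz":0,"grip":0.4},
  {"tx":0,"ty":0.3,"tz":0.01,"rx":0,"ry":0,"rz":0,"grip":0.4},
  {"tx":0,"ty":0,"tz":0,"rx":0,"ry":0,"rz":0,"grip":0.4},
])

```text
clock: 20.8
eef_pos: [0.5657, 0.1504, 0.0527]
tool_rot: [-2.802, 1.568, 0.42]
contact_force: [1.2, 2.8, 5.8]
opening: 0.152
```

```bash
sed -i 's/    f=find(q,"board");m=/    f=find(q,"board")\n    if f is None: print(n,"no board");continue\n    m=/' st.py; python3 st.py; python3 - <<'E'
from h import *
p=eyes.snapshot("scene");cv2.imwrite("pics/s9.png",cv2.resize(p["pixels"][120:270,160:360],(800,600),interpolation=2))
E
```

```text
opt 0 shift-in-current cm [-0.02 -9.89 -0.37] shift-in-target cm [-0.03  9.89  0.37] rotvec [-3.141e+00 -2.000e-03 -5.000e-03]
opt 180 shift-in-current cm [-0.02 -9.89 -0.37] shift-in-target cm [-0.03 -9.89 -0.37] rotvec [ 0.    -0.003  0.001]
tcp [0.5657 0.1504 0.0527] tooly [ 0.081 -0.997 -0.001] toolx [ 0.003  0.001 -1.   ] j [ 0.54  0.46 -0.28  0.   -0.82  1.11] t 20.8 open 0.15187379986758512 F [1.2 2.8 5.8]
wrist board 0.62 [565.7  85.8 208.5 133.2 -85.3  82.7] slopes [-0.0027  0.0014] z 0.0729
wrist riser 0.82 [575.6 133.9 259.  169.7 -87.5 -68.6]
scene board 0.91 [570.3  29.5 318.7 132.5 -84.1 -81.9] slopes [-0.0013 -0.0001] z 0.0737
scene riser 0.65 [505.5 146.6 313.3 145.9  66.2  72.3]
moment [ 0.71 -0.11 -0.08]
```

View pics/s9.png

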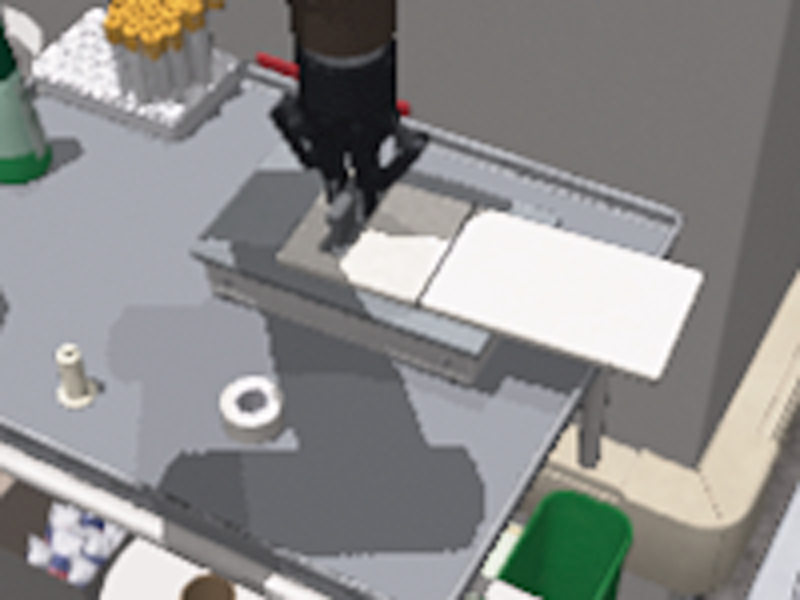

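Call:
servo_tool([
  {"tx":0,"ty":0.5,"tz":0.02,"rx":0,"ry":0,"rz":0,"grip":0.4},
  {"tx":0,"ty":1,"tz":0.04,"rx":0,"ry":0,"rz":0,"grip":0.4},
  {"tx":0,"ty":1.2,"tz":0.05,"rx":0,"ry":0,"rz":0,"grip":0.4},
  {"tx":0,"ty":1.2,"tz":0.05,"rx":0,"ry":0,"rz":0,"grip":0.4},
  {"tx":0,"ty":1,"tz":0.04,"rx":0,"ry":0,"rz":0,"grip":0.4},
  {"tx":0,"ty":0.5,"tz":0.02,"rx":0,"ry":0,"rz":0,"grip":0.4},
  {"tx":0,"ty":0.3,"tz":0,"rx":0,"ry":0,"rz":0,"grip":0.4},
  {"tx":0,"ty":0,"tz":0,"rx":0,"ry":0,"rz":0,"grip":0.4},
  {"tx":0,"ty":0,"tz":0,"rx":0,"ry":0,"rz":0,"grip":0.4},
])

```text
clock: 22.05
eef_pos: [0.568, 0.0936, 0.0527]
tool_rot: [-2.847, 1.568, 0.376]
contact_force: [0.2, 4.8, 6.3]
opening: 0.154
```

```bash
python3 st.py; cat > line.py <<'E'
from h import *
# dark line on the board top (z .072) relative to the riser edge frame, from each camera
th=np.radians(2.45);e=np.array([.5753,.1334]);ux=np.array([np.cos(th),np.sin(th)]);uy=np.array([-ux[1],ux[0]]);e=e-.13*uy
for n in("wrist","scene"):
    p=eyes.snapshot(n);K=p["camera_matrix"];g=p["pixels"].max(2).astype(float)
    # sample grid in riser-edge frame on the board's top plane
    X=np.arange(-.045,.05,.003);Y=np.arange(-.05,.06,.0005);out=[]
    gx,gy=np.meshgrid(X,Y);P=np.c_[(e+gx.ravel()[:,None]*ux+gy.ravel()[:,None]*uy),np.full(gx.size,.072)]
    c=P@p["R"].T+p["t"];u=(c[:,:2]/c[:,2:])*[K[0,0],K[1,1]]+[K[0,2],K[1,2]]
    v=cv2.remap(g.astype(np.float32),u[:,0].astype(np.float32).reshape(gx.shape),u[:,1].astype(np.float32).reshape(gx.shape),1)
    for j in range(len(X)):
        b=v[:,j]-cv2.blur(v[:,j:j+1],(1,41))[:,0];i=b[20:-20].argmin()+20;out.append((X[j]*1000,Y[i]*1000,b[i]))
    o=np.array(out);k=o[o[:,2]<-12];print(n,len(k),'line y mm median',np.median(k[:,1]) if len(k) else None,np.round(k[::4],1).tolist())
    cv2.imwrite(f"pics/L_{n}.png",p["pixels"])
E
python3 line.py
```

```text
opt 0 shift-in-current cm [-1.000e-02 -1.556e+01 -6.000e-01] shift-in-target cm [-0.03 15.56  0.59] rotvec [-3.141e+00 -1.000e-03 -4.000e-03]
opt 180 shift-in-current cm [-1.000e-02 -1.556e+01 -6.000e-01] shift-in-target cm [ -0.03 -15.56  -0.59] rotvec [ 0.001 -0.003  0.001]
tcp [0.568  0.0936 0.0527] tooly [ 0.081 -0.997 -0.001] toolx [ 0.003  0.001 -1.   ] j [ 0.44  0.45 -0.31  0.   -0.81  1.21] t 22.05 open 0.15400235068464807 F [0.2 4.8 6.3]
wrist board 0.8 [568.3  29.5 209.1 133.8 -85.3  82.8] slopes [-0.0029  0.0015] z 0.0729
wrist riser 0.93 [575.3 133.6 259.7 169.7 -87.6 -57.1]
scene board 0.92 [572.5 -26.9 322.8 135.9 -83.6 -82.7] slopes [-0.0003  0.0006] z 0.0737
scene riser 0.84 [557.4 129.8 273.2 201.4 -88.5  60.9]
moment [ 1.09 -0.03 -0.06]
wrist 32 line y mm median 6.000000000000047 [[-45.0, 3.5, -188.5], [-33.0, 4.0, -191.8], [-21.0, 4.5, -186.2], [-9.0, 5.0, -182.7], [3.0, 5.5, -185.2], [15.0, 7.5, -173.7], [27.0, 7.5, -163.0], [39.0, 6.5, -148.1]]
scene 32 line y mm median 6.500000000000047 [[-45.0, 5.0, -87.5], [-33.0, 5.0, -46.5], [-21.0, 5.5, -73.5], [-9.0, 5.5, -53.4], [3.0, 5.5, -63.0], [15.0, 7.0, -49.0], [27.0, 8.5, -69.7], [39.0, 7.0, -78.0]]
```

Call:
servo_tool([
  {"tx":0,"ty":0.2,"tz":0.01,"rx":0,"ry":0,"rz":0,"grip":0.4},
  {"tx":0,"ty":0.2,"tz":0.01,"rx":0,"ry":0,"rz":0,"grip":0.4},
  {"tx":0,"ty":0.15,"tz":0,"rx":0,"ry":0,"rz":0,"grip":0.4},
  {"tx":0,"ty":0,"tz":0,"rx":0,"ry":0,"rz":0,"grip":0.4},
  {"tx":0,"ty":0,"tz":0,"rx":0,"ry":0,"rz":0,"grip":0.4},
  {"tx":0,"ty":0,"tz":0,"rx":0,"ry":0,"rz":0,"grip":0.4},
  {"tx":0,"ty":0,"tz":0,"rx":0,"ry":0,"rz":0,"grip":0.4},
])

```text
clock: 23.15
eef_pos: [0.5683, 0.0887, 0.0527]
tool_rot: [-2.704, 1.567, 0.519]
contact_force: [0.5, 5.9, 5.9]
opening: 0.151
```

```bash
python3 st.py; python3 line.py; python3 - <<'E'
from h import *
a=cv2.imread("pics/L_wrist.png");b=cv2.imread("pics/L_scene.png")[120:312,150:406]
cv2.imwrite("pics/f.png",np.vstack([cv2.resize(a,(400,300)),cv2.resize(b,(400,300))]))
s=eyes.snapshot("scene")
for l in("narrow_pouch","wide_pouch","spray_bottle","needle_barrel","tape_roll"):
    f=find(s,l);print(l,f and top(s,f["region"]))
E
```

```text
opt 0 shift-in-current cm [ -0.   -16.05  -0.62] shift-in-target cm [-0.03 16.05  0.6 ] rotvec [-3.141e+00 -2.000e-03 -5.000e-03]
opt 180 shift-in-current cm [ -0.   -16.05  -0.62] shift-in-target cm [ -0.03 -16.05  -0.6 ] rotvec [ 0.001 -0.003  0.001]
tcp [0.5683 0.0887 0.0527] tooly [ 0.081 -0.997 -0.001] toolx [ 0.003  0.002 -1.   ] j [ 0.44  0.45 -0.31 -0.   -0.81  1.22] t 23.15 open 0.15075098657255565 F [0.5 5.9 5.9]
wrist board 0.59 [570.6  25.6 207.7 134.3 -83.6  82.8] slopes [-0.0028  0.0017] z 0.0729
wrist riser 0.84 [575.4 133.7 260.4 170.4 -87.7 -55.9]
scene board 0.86 [575.  -30.7 317.1 130.5 -86.4 -82.7] slopes [-0.0019 -0.    ] z 0.0737
scene riser 0.88 [559.4 131.2 270.4 203.  -87.1  61.5]
moment [ 1.71  0.15 -0.04]
wrist 32 line y mm median 1.2500000000000429 [[-45.0, -1.0, -183.8], [-33.0, -1.0, -182.2], [-21.0, 1.0, -183.3], [-9.0, 1.0, -178.5], [3.0, 2.0, -187.3], [15.0, 2.5, -164.5], [27.0, 1.5, -151.8], [39.0, 3.0, -146.1]]
scene 32 line y mm median 1.7500000000000433 [[-45.0, 0.0, -48.0], [-33.0, 0.0, -104.3], [-21.0, 0.0, -47.1], [-9.0, 0.5, -68.5], [3.0, 2.0, -71.6], [15.0, 3.5, -64.4], [27.0, 3.0, -54.9], [39.0, 3.0, -72.3]]
narrow_pouch (array([ 501.2, -348.3,   21.5,  114.1,   33.2,   -2.5]), 309)
wide_pouch None
spray_bottle (array([537.1, 491.6, 146.6,  26.6,  10.3, -53.3]), 27)
needle_barrel (array([349.4, 280.9,  48.8,   9.2,   8.1, -47.3]), 13)
tape_roll (array([395. , 145.5,  26. ,  43.1,  39.7,  40.9]), 89)
```

View pics/f.png

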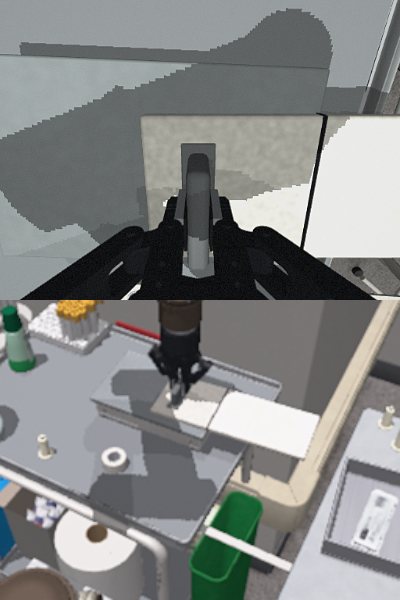

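```bash
python3 -c "
from rig import env;print(env.sign_off())"
```

```text
the job is handed in; nothing more can be done
None
```

Both pouches are in the steel tray, the narrow one on top of the wide one. The board is slid out with its line over the riser's right-hand edge, and the gripper still holds it level. I handed the job in at about 23.5 s on the robot's clock; no verdict was reported.

**Last checks**
- **Line position:** about 1 mm short of the edge at the board's middle, in both the wrist and scene cameras, and about 6 mm to one side of the middle by my reckoning.
- **Level and square:** the board's slope measured below 0.003, and it sits about 2° (0.037 rad) off the riser's direction. Its top face stayed at 73 mm.
- **Hold:** the fingers are on the lug at a reading of about 13 mm, pressing lightly down with about 6 N.
- **Pouches:** the narrow one shows in the tray, let go. The wide one was seen in the tray after I released it. It lies under the narrow one, so the network did not find it in the last picture.
- **Bystanders:** the tape roll and needle barrel read within a few millimetres of their first positions. The bottle, half seen, read 7 mm off; the arm never came near it.

**Disagreements**
- **First grasp:** the first close on the wide pouch went over its top without touching it. The real fingertips stand about 30 mm behind the reported TCP at these openings, more than the description suggested. I measured that with the wrist camera and lowered the later grasps to match.
- **Detections:** some network outlines of the board and riser were wrong or merged, so I relied on the ones that agreed across views.

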